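# Fit the slotted plate under the lips of the bench bath

## Robot

A 7-joint arm with a two-finger parallel gripper is mounted at the origin on a cart in front of the work surface, level with it; the furniture and walls round the work are solid. World frame = base frame: x ahead of the robot, y to its left, z up, the work surface at z = 0. Lengths are in mm, angles in rad, forces in N, time in s.
With the tool pointing down it reaches from about 400 to 875 mm from the base axis. Payload 4.4 kg.
Tool frame: the origin (TCP) lies midway between the tips of the shut fingers; the grasp point (between the pads) lies 19 mm behind it; z points along the fingers, y is the line along which they close (so a half turn about z gives the same grasp; the last joint's range is limited). The gripper opens to 85 mm and grips with 20 to 120 N. Pads are 22 mm wide; open, the fingers measure 114 mm over their backs; the gripper's body (76 mm by 85 mm) begins 54 mm behind the grasp point. The pads swing forward as they close: fully open they stand 13 mm farther back than shut.
Start: joints at [-1.332, 0.628, 0.038, 1.517, -0.027, 0.996, -0.02], TCP at [195.042, 620.061, 231.313] pointing down, gripper open.
Joint ranges: [-3.06, 3.06], [-0.37, 2.12], [-1.25, 1.32], [0.18, 2.47], [-1.1, 4.24], [0.23, 1.98], [-2.94, 2.94]. Speed limits (rad/s): [2.57, 2.57, 3.14, 3.14, 3.14, 3.14, 3.14].

## Interface

Orientations are given as [roll, pitch, yaw] about the fixed x, y, z axes, in that order (R = Rz(yaw) Ry(pitch) Rx(roll)).
In Python, from cell import read_state, get_image, finish_job gives the robot as it stands.
- The arm moves only by the tool send_rows, never from a script. Its argument "series" is a list of rows, each an object of numbers: "ax", "ay", "az": the turn, a rotation vector about the tool's x, y, z in rad; "dx", "dy", "dz": the shift along the tool's x, y, z in cm; "hand": the closure, from 0 (fully open) to 1 (shut). In form: [{"ax": .., "ay": .., "az": .., "dx": .., "dy": .., "dz": .., "hand": ..}, ...]. A call has 1 to 10 rows; each row is the pose to reach, as a shift and turn from the pose commanded when the call began, along the tool's axes at that moment; what a row does not reach only later rows make up. A row lasts 1/10 s, in which the tool goes at most 50 mm and 8.59 degrees, less where a joint would pass 70% of its speed; a pose out of reach is approached as far as the arm can. A call with a gripper value outside its range is refused whole. The fingers move at their own pace and stop on an object; the grip force is fixed at half the most. Time passes only in rows, so rows that repeat a pose let the fingers close. It gives the time, the measured TCP pose, the force, the opening and the grip force at its end, in the units of the state.
- read_state(): the state, without advancing time (a new reading comes with each control period).
- get_image(name): name is "scene" or "top" or "wrist"; returns a dict with "pixels" (480x640x3 uint8, red, green, blue), "mtx" (3x3 intrinsics, pixels), "R" (3x3) and "t" (3): a world point X has camera coordinates R X + t. Camera axes: x right, y down, z forward; pixel columns grow to the right and rows downward; lengths in mm; the calibration is good to about 2 mm. A picture is of the moment at which its call begins. There is no depth.
- finish_job(): hands the job in; it is judged then, once.
The state is a dict: "clock": time; "qpos": joint angles; "qd": joint speeds; "tau": joint torques, N m; "eef_pos": TCP position; "tool_rot": TCP orientation; "force": force on the tool from outside, world axes, zero at the start; "torque": the same for the moment, N m; "width": finger opening in mm; "gripper_force": force on a finger pad.
Only numpy, scipy, OpenCV 4.12 (cv2) and the standard library are available. Lean on these libraries where they do the work, as an engineer would, in place of code of your own. Each camera call takes 0.05 s, during which the arm holds its last target. There are 200 camera calls.

## Task

Get the small dry bench bath ready: first take the bottle off the slotted steel plate and stand it upright on the worktop, clear of the bath. Then fit the plate in the bath, handle up: it is longer than the mouth, so pass it in tilted, one end first under the turned-in lip, and lower it, without dropping it, until it lies flat on the two ledges inside with both ends under the lips. Let go of everything, do not tip the bottle over, and leave the other things on the worktop where they are.

Things in the scene. Friction and masses are not known exactly. Their poses are not given: they have to be found in the camera images.
- bath: Open-topped white bath with steel lining, fixed to the worktop, 192 mm (its x) x 122 mm (y) x 116 mm high; origin at the centre of its underside, z up. A black dial on its -x end stands out 11 mm. Both ends are alike inside, so either end of the plate can go in first. Inside, the cavity is 180 mm long (x -90 to +90 mm) and 110 mm wide (y -55 to +55 mm).
- bath_mouth (a point): Centre of the bath's mouth, 116 mm above its underside; axes as the bath's. At each end a flat steel lip 6 mm thick (110 to 116 mm above the underside) turns inward 20 mm over the cavity, so the mouth is only 140 mm long (x) and 110 mm wide (y). The plate cannot pass the lips at a tilt below about 24 degrees; 32 to 36 degrees gives good room.
- bath_seat (a point): Centre point between the two ledges at their height, 20 mm above the bath's underside; axes as the bath's. A ledge 14 mm long lies along the foot of each end wall, over the whole width; the floor between is 15 mm lower. The plate's origin comes here when it lies home; it then has 10 mm play in all in length and in width.
- plate: Loose slotted steel plate 170 mm (its x) x 100 mm (y) x 8 mm thick, 0.2 to 0.4 kg, with an upright handle in the middle, 108 mm high in all. Origin at the centre of the plate's underside, z up towards the handle. Both ends are alike. It starts flat on the worktop with the bottle standing on it.
- plate_bar (a point): Centre of the plate's handle bar, 98 mm above the plate's underside; axes as the plate's. The flat bar is 76 mm long (y), 10 mm thick (x) and 20 mm high; under it two posts 10 x 8 mm stand 34 mm either side of the middle (y).
- bottle: White round bottle with a white ribbed cap, 46 mm across, 100 mm tall (straight to about 60 mm), 0.1 kg; origin at the centre of its underside, z up. It starts upright on the plate, 54 to 60 mm from the handle towards +x of the plate. The worktop begins at x = 0.33 m; all round bath and plate it is free but for the things listed and a grey hose at y = -0.13 to -0.07 m.
- tall_bottle: bystander: white bottle 50 mm across, 135 mm tall; origin at the centre of its underside
- short_bottle: bystander: white bottle 40 mm across, 85 mm tall; origin at the centre of its underside
- jar_far: bystander: white specimen jar 41 mm across, 58 mm tall, towards the back; origin at the centre of its underside
- jar_near: bystander: white specimen jar 41 mm across, 58 mm tall, near the front edge; origin at the centre of its underside
- sachet: bystander: flat grey packet 56 x 100 x 9 mm; origin at the centre of its underside
- pen_pot: bystander: pot of pens 80 mm across, 145 mm tall, on the strip in front of the analyser; origin at the centre of its underside
- tape: bystander: roll of tape 93 mm across, 48 mm tall, on the strip in front of the analyser; origin at the centre of its underside

How it is judged (in metres and radians):
On the way:
1. the bottle stands upright on the worktop, off the plate and clear of the bath (height (world z) of bottle between -0.006 and 0.004 m and angle between bottle's own z axis and vertical below 0.1 rad and horizontal distance between bottle and bath above 0.08 m and linear speed of bottle below 0.03 m/s), for 0.2 s.
At the end, for the whole second after the job is handed in: The plate rests on both ledges in the bath, handle up: underside 20 +-4 mm above the bath's underside, tilt under 3 degrees, centred within 10 mm. The bottle stands upright on the worktop, its centre over 0.08 m from the bath's centre. Both are released and at rest (all of step 1 and z of plate in the frame of bath between 0.016 and 0.024 m and x of plate in the frame of bath between -0.01 and 0.01 m and y of plate in the frame of bath between -0.01 and 0.01 m and angle between plate's own z axis and vertical below 0.05 rad and angle between the x axis of plate and the x axis of bath, either way round below 0.12 rad and linear speed of plate below 0.02 m/s and angular speed of plate below 0.1 rad/s and contact force between the fingers and plate below 0.1 N and contact force between the fingers and bottle below 0.1 N); the robot touches nothing.
It fails at once if the bottle is tipped over (angle between bottle's own z axis and vertical above 0.7 rad).
It fails at once if the plate is dropped: it moves faster than 0.5 m/s while no finger touches it (linear speed of plate above 0.5 m/s and contact force between the fingers and plate below 0.05 N).
It fails at once if another thing on the worktop is moved by more than 30 mm (distance of any of tall_bottle, short_bottle, jar_far, jar_near, sachet, pen_pot, tape from where it was at the start of the episode above 0.03 m).
It also fails if it takes over 67 s, if anything falls off the work surface, if the arm or the gripper's body presses on something with over 40 N, if the wrist force passes 120 N, or if a joint passes its speed limit or range.

## Working session

There is one attempt and no reset: what is moved stays moved. The work goes in short steps, Python scripts to look and compute and a tool call to move; the robot and the scene stay as the last step left them, time stands still between calls to the robot, and variables do not carry over. Pictures are saved under pics/ and viewed, at most 10 in all, crops included, and the job is handed in when it is done.

Besides the shell and the picture viewer there is one more tool, called after "Emit:" as name([rows], argument=value, ...), one row to a line, values as JSON. send_rows: Moves the arm, as the interface text tells. Its arguments: {"type":"object","properties":{"series":{"type":"array","items":{"type":"object","properties":{"ax":{"type":"number"},"ay":{"type":"number"},"az":{"type":"number"},"dx":{"type":"number"},"dy":{"type":"number"},"dz":{"type":"number"},"hand":{"type":"number"}}}}},"required":["series"]}

```bash
mkdir -p pics; ls
python3 - <<'E'
from cell import *
import cv2,numpy as np
s=read_state();print({k:np.round(v,3).tolist() for k,v in s.items()})
for n in("scene","top"):
    d=get_image(n);cv2.imwrite(f"pics/{n}0.png",d["pixels"][...,::-1])
    print(n,np.round(d["mtx"],1).tolist(),np.round(d["R"],3).tolist(),np.round(d["t"],1).tolist(), (-d["R"].T@d["t"]).round())
    np.savez(f"{n}0.npz",**d)
E
```

```text
pics
{'clock': 0.0, 'qpos': [-1.332, 0.629, 0.038, 1.518, -0.027, 0.996, -0.02], 'qd': [0.001, 0.0, 0.0, 0.0, -0.001, -0.001, -0.002], 'tau': [0.001, -56.342, 1.226, -19.344, 0.011, 0.011, 0.0], 'eef_pos': [194.839, 619.424, 230.361], 'tool_rot': [-3.14, 0.0, 2.837], 'force': [0.764, -0.54, 0.175], 'torque': [0.012, -0.025, 0.01], 'gripper_force': 0.0, 'width': 85.422}
scene [[441.4, 0.0, 316.0], [0.0, 441.4, 238.5], [0.0, 0.0, 1.0]] [[0.735, -0.678, -0.007], [-0.45, -0.479, -0.754], [0.508, 0.557, -0.657]] [-527.3, 245.9, 1196.0] [-110. -906.  967.]
top [[585.3, 0.0, 314.7], [0.0, 585.3, 237.4], [0.0, 0.0, 1.0]] [[0.019, -1.0, 0.002], [-0.981, -0.019, -0.193], [0.193, 0.002, -0.981]] [-186.7, 559.0, 1646.5] [ 234. -179. 1724.]
```

View pics/scene0.png

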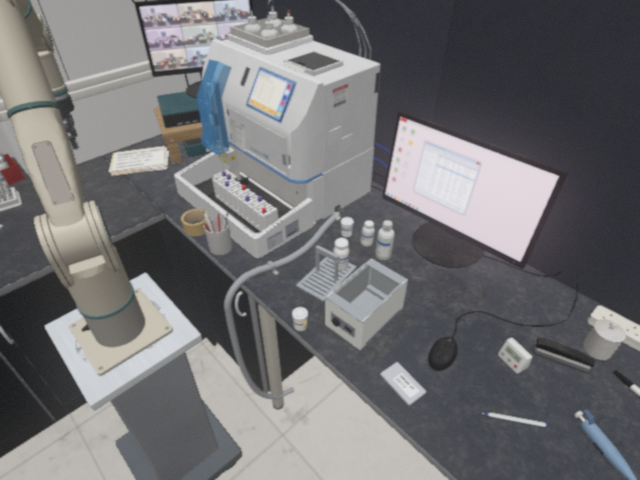

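View pics/top0.png

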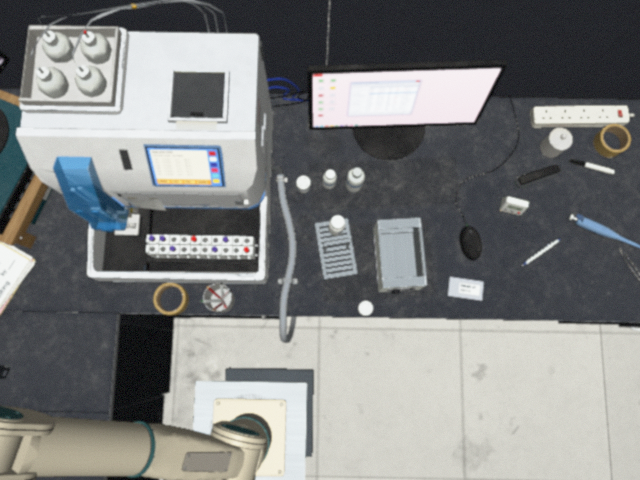

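The top view shows the slotted plate near (337,248) with the bottle on its far end at (338,224). The bath is at (400,254) with its dial towards the robot, the hose is at col 288, and jars and bottles stand at (303,183), (330,178), (356,178) and (366,308). I'll enlarge this area.

Run:
```python
import cv2
a=cv2.imread("pics/top0.png")[160:320,270:470];b=cv2.imread("pics/scene0.png")[200:360,270:430]
cv2.imwrite("pics/c.png",cv2.resize(a,(800,640-40),interpolation=3)) if 0 else cv2.imwrite("pics/c.png",cv2.resize(a[:150],None,fx=4,fy=4,interpolation=2))
cv2.imwrite("pics/d.png",cv2.resize(b[:150],None,fx=4,fy=4,interpolation=2))
```

```text
(no output)
```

View pics/c.png

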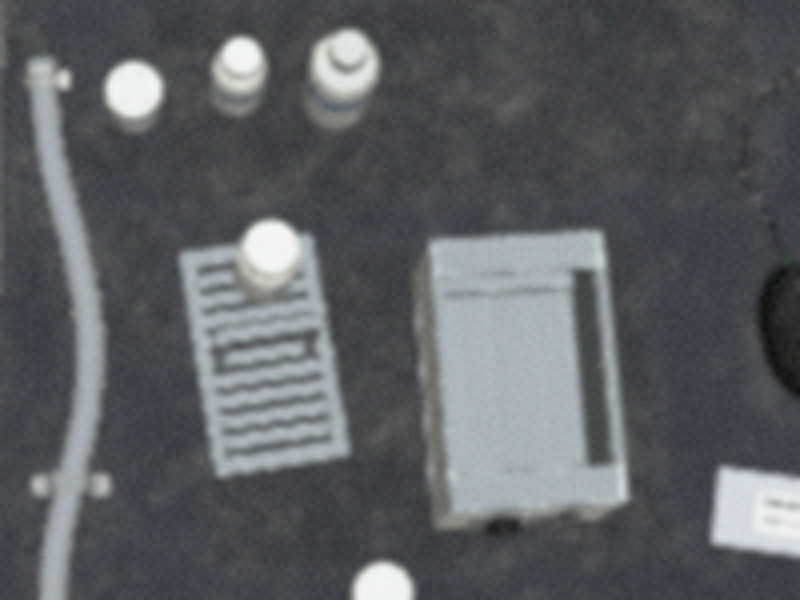

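View pics/d.png

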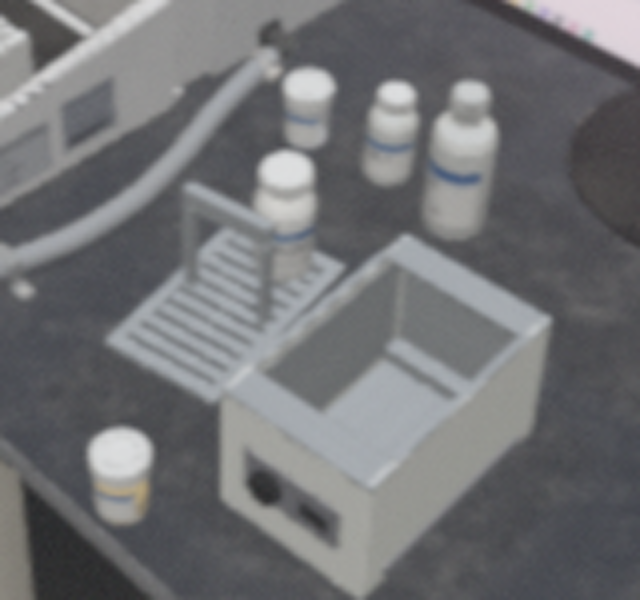

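The crops show these pixel positions (top-crop pixels ÷4, offset 270/160):
- Plate corners: (180,252), (312,235), (352,455), (218,477).
- Bath rim corners: (430,238), (604,230), (630,500), (440,515).
- Bottle cap: centre (271,245), on the far end of the plate.

In the scene crop the bar ends are at (185,186) and (275,232), and the near rim corner is at (372,485).

```bash
cat > h.py <<'E'
import numpy as np,cv2
from scipy.spatial.transform import Rotation as Ro
def cast(d,uv,z):
    uv=np.atleast_2d(uv).astype(float);R,t=d["R"],d["t"]
    r=np.c_[uv,np.ones(len(uv))]@np.linalg.inv(d["mtx"]).T@R
    c=-R.T@t
    return c+r*((z-c[2])/r[:,2])[:,None]
def proj(d,X):
    p=(np.atleast_2d(X)@d["R"].T+d["t"])@d["mtx"].T;return p[:,:2]/p[:,2:]
def cast2(a,ua,b,ub):
    X=cv2.triangulatePoints(*[q["mtx"]@np.c_[q["R"],q["t"]] for q in(a,b)],np.array(ua,float),np.array(ub,float))[:,0];return X[:3]/X[3]
E
python3 - <<'E'
from h import *
T=dict(np.load("top0.npz"));S=dict(np.load("scene0.npz"))
c=lambda p:np.array(p,float)/4+[270,160]
s=lambda p:np.array(p,float)/4+[270,200]
np.set_printoptions(precision=1,suppress=True)
def rect(n,P):
    print(n,P.mean(0),"edges",np.linalg.norm(P-np.roll(P,-1,0),axis=1),"yaw of long",np.degrees([np.arctan2(*(P[0]-P[3])[[1,0]]),np.arctan2(*(P[1]-P[2])[[1,0]])]))
rect("plate top",cast(T,c([(180,252),(312,235),(352,455),(218,477)]),8))
rect("bath top",cast(T,c([(430,238),(604,230),(630,500),(440,515)]),116))
rect("bath scene",cast(S,s([(405,238),(550,320),(373,485),(224,383)]),116))
rect("plate scene corners", cast(S,s([(225,222),(343,265),(212,400),(107,340)]),8))
print("cap top",cast(T,c((271,243)),108),cast(S,s((287,168)),108),cast2(T,c((271,243)),S,s((287,168))))
print("bar top ends scene",cast(S,s([(189,186),(274,228)]),108))
for n,p,q,z in(("jarfar",(134,88),(308,82),58),("short",(241,55),(397,93),85),("tall",(349,47),(471,97),135),("jarnear",(384,590),(120,450),58)):print(n,cast(T,c(p),z),cast(S,s(q),z))
print("hose at plate",cast(T,c([(95,300),(85,250),(100,350)]),10))
# blob of white cap in top
E
```

```text
plate top [ 539.5 -241.     8. ] edges [100.1 168.8 100.3 172. ] yaw of long [10.5 10.5]
bath top [ 512.8 -418.8  116. ] edges [122.9 191.3 131.6 195.5] yaw of long [1.9 4.5]
bath scene [ 513.5 -419.6  116. ] edges [118.5 186.7 120.7 184.4] yaw of long [3.3 4. ]
plate scene corners [ 537.  -239.4    8. ] edges [102.5 170.3  96.6 154.7] yaw of long [12.  10.2]
cap top [[ 601.3 -240.4  108. ]] [[ 599.4 -240.7  108. ]] [ 601.1 -240.2  106.8]
bar top ends scene [[ 533.5 -206.   108. ]
 [ 547.2 -279.5  108. ]]
jarfar [[ 728.  -139.8   58. ]] [[ 728.9 -138.7   58. ]]
short [[ 746.6 -217.8   85. ]] [[ 745.3 -219.4   85. ]]
tall [[ 738.3 -293.   135. ]] [[ 733.4 -299.1  135. ]]
jarnear [[ 362.2 -325.3   58. ]] [[ 361.8 -324.    58. ]]
hose at plate [[ 577.4 -113.3   10. ]
 [ 615.4 -104.8   10. ]
 [ 539.5 -118.    10. ]]
```

```bash
cat >> h.py <<'E'
def mv(s,pos,Rt):
    "row (cm, rad) from state s to world pose"
    R=Ro.from_euler("xyz",s["tool_rot"])
    return np.r_[R.inv().apply(np.array(pos)-s["eef_pos"])/10,(R.inv()*Rt).as_rotvec()].round(3)
def down(psi,tilt=0,axis=(0,1,0)):
    "tool down with yaw psi deg, then tilted about a world axis by tilt deg"
    return Ro.from_rotvec(np.radians(tilt)*np.array(axis))*Ro.from_euler("xyz",[180,0,psi],degrees=True)
def show():
    from cell import read_state
    s=read_state();print(round(s["clock"],2),s["eef_pos"].round(1) if hasattr(s["eef_pos"],"round") else np.round(s["eef_pos"],1),np.degrees(s["tool_rot"]).round(1),"q",np.round(s["qpos"],2),"F",np.round(s["force"],1),"w",round(s["width"],1),"g",round(s["gripper_force"],1))
    return s
E
python3 - <<'E'
from h import *
s=show()
for p,a in(((430,60,300),98),((500,-150,300),60),((600,-240,230),25)):print(p,mv(s,p,down(a)))
E
```

```text
0.1 [194.9 619.5 230.5] [-179.9    0.   162.5] q [-1.33  0.63  0.04  1.52 -0.03  1.   -0.02] F [ 0.8 -0.1 -0.2] w 85.5 g 0.0
(430, 60, 300) [-3.922e+01 -4.633e+01 -6.872e+00 -2.000e-03  1.000e-03  1.126e+00]
(500, -150, 300) [-5.2199e+01 -6.4262e+01 -6.8410e+00 -1.0000e-03  2.0000e-03  1.7900e+00]
(600, -240, 230) [-6.4438e+01 -6.9835e+01  1.6900e-01 -1.0000e-03  2.0000e-03  2.4010e+00]
```

Emit:
send_rows([
  {"dx": -39.2,"dy": -46.3,"dz": -6.9,"az": 1.126,"hand": 0},
  {"dx": -39.2,"dy": -46.3,"dz": -6.9,"az": 1.126,"hand": 0},
  {"dx": -39.2,"dy": -46.3,"dz": -6.9,"az": 1.126,"hand": 0},
  {"dx": -39.2,"dy": -46.3,"dz": -6.9,"az": 1.126,"hand": 0},
  {"dx": -39.2,"dy": -46.3,"dz": -6.9,"az": 1.126,"hand": 0},
  {"dx": -39.2,"dy": -46.3,"dz": -6.9,"az": 1.126,"hand": 0},
  {"dx": -39.2,"dy": -46.3,"dz": -6.9,"az": 1.126,"hand": 0},
  {"dx": -39.2,"dy": -46.3,"dz": -6.9,"az": 1.126,"hand": 0},
  {"dx": -39.2,"dy": -46.3,"dz": -6.9,"az": 1.126,"hand": 0},
  {"dx": -39.2,"dy": -46.3,"dz": -6.9,"az": 1.126,"hand": 0},
])

```text
invalid input at $.series[0]: expected keys ax, ay, az, dx, dy, dz, hand
```

Run:
```python
from h import *
s=show()
for p,a in(((430,60,300),98),((500,-150,300),60),((600,-240,200),25)):print(p,mv(s,p,down(a)))
```

```text
0.1 [194.9 619.5 230.5] [-179.9    0.   162.5] q [-1.33  0.63  0.04  1.52 -0.03  1.   -0.02] F [ 0.8 -0.1 -0.2] w 85.5 g 0.0
(430, 60, 300) [-3.922e+01 -4.633e+01 -6.872e+00 -2.000e-03  1.000e-03  1.126e+00]
(500, -150, 300) [-5.2199e+01 -6.4262e+01 -6.8410e+00 -1.0000e-03  2.0000e-03  1.7900e+00]
(600, -240, 200) [-6.4438e+01 -6.9829e+01  3.1690e+00 -1.0000e-03  2.0000e-03  2.4010e+00]
```

All keys are required in every row.

Emit:
send_rows([
  {"dx": -39.2,"dy": -46.3,"dz": -6.9,"ax": 0,"ay": 0,"az": 1.126,"hand": 0},
  {"dx": -39.2,"dy": -46.3,"dz": -6.9,"ax": 0,"ay": 0,"az": 1.126,"hand": 0},
  {"dx": -39.2,"dy": -46.3,"dz": -6.9,"ax": 0,"ay": 0,"az": 1.126,"hand": 0},
  {"dx": -39.2,"dy": -46.3,"dz": -6.9,"ax": 0,"ay": 0,"az": 1.126,"hand": 0},
  {"dx": -39.2,"dy": -46.3,"dz": -6.9,"ax": 0,"ay": 0,"az": 1.126,"hand": 0},
  {"dx": -39.2,"dy": -46.3,"dz": -6.9,"ax": 0,"ay": 0,"az": 1.126,"hand": 0},
  {"dx": -39.2,"dy": -46.3,"dz": -6.9,"ax": 0,"ay": 0,"az": 1.126,"hand": 0},
  {"dx": -39.2,"dy": -46.3,"dz": -6.9,"ax": 0,"ay": 0,"az": 1.126,"hand": 0},
  {"dx": -39.2,"dy": -46.3,"dz": -6.9,"ax": 0,"ay": 0,"az": 1.126,"hand": 0},
  {"dx": -39.2,"dy": -46.3,"dz": -6.9,"ax": 0,"ay": 0,"az": 1.126,"hand": 0},
])

```text
clock: 1.1
eef_pos: [387.6, 160.2, 288.0]
tool_rot: [3.142, -0.0, 1.711]
force: [1.2, -0.4, 0.4]
width: 85.4
gripper_force: 0.0
```

Run:
```python
from h import *
s=show()
for p,a in(((430,60,300),98),((500,-150,300),60),((600,-240,200),25)):print(p,mv(s,p,down(a)))
```

```text
1.1 [387.6 160.2 288. ] [180.  -0.  98.] q [-0.83  0.24  0.46  2.05 -0.14  0.88 -0.15] F [ 1.2 -0.4  0.4] w 85.4 g 0.0
(430, 60, 300) [-1.0514e+01  2.7920e+00 -1.1990e+00  0.0000e+00 -0.0000e+00  1.0000e-03]
(500, -150, 300) [-32.287   6.783  -1.204  -0.     -0.      0.664]
(600, -240, 200) [-42.601  15.424   8.794  -0.     -0.      1.275]
```

Emit:
send_rows([
  {"dx": -8,"dy": 2,"dz": -1.2,"ax": 0,"ay": 0,"az": 0,"hand": 0},
  {"dx": -12.5,"dy": 3,"dz": -1.2,"ax": 0,"ay": 0,"az": 0.1,"hand": 0},
  {"dx": -17,"dy": 4,"dz": -1.2,"ax": 0,"ay": 0,"az": 0.2,"hand": 0},
  {"dx": -21,"dy": 5,"dz": -1.2,"ax": 0,"ay": 0,"az": 0.3,"hand": 0},
  {"dx": -25,"dy": 5.5,"dz": -1.2,"ax": 0,"ay": 0,"az": 0.4,"hand": 0},
  {"dx": -30,"dy": 6.3,"dz": -1.2,"ax": 0,"ay": 0,"az": 0.5,"hand": 0},
  {"dx": -36,"dy": 10,"dz": 0.5,"ax": 0,"ay": 0,"az": 0.65,"hand": 0},
  {"dx": -40,"dy": 13,"dz": 3,"ax": 0,"ay": 0,"az": 0.8,"hand": 0},
  {"dx": -42,"dy": 15,"dz": 5,"ax": 0,"ay": 0,"az": 0.95,"hand": 0},
  {"dx": -42,"dy": 15,"dz": 6,"ax": 0,"ay": 0,"az": 1.1,"hand": 0},
])

```text
clock: 2.1
eef_pos: [596.1, -236.4, 225.7]
tool_rot: [3.14, 0.001, 0.603]
force: [-0.7, 0.2, -0.7]
width: 85.3
gripper_force: 0.0
```

Run:
```python
from h import *
s=show()
for p,a in(((600,-240,190),25),((600,-240,40),25)):print(p,mv(s,p,down(a)))
```

```text
2.1 [ 596.1 -236.4  225.7] [1.799e+02 1.000e-01 3.450e+01] q [-0.08  0.73  0.73  1.56 -0.53  1.06 -0.17] F [-0.7  0.2 -0.7] w 85.3 g 0.0
(600, -240, 190) [1.160e-01 5.110e-01 3.574e+00 2.000e-03 1.000e-03 1.670e-01]
(600, -240, 40) [1.3700e-01 4.8400e-01 1.8574e+01 2.0000e-03 1.0000e-03 1.6700e-01]
```

Emit:
send_rows([
  {"dx": 0.1,"dy": 0.5,"dz": 3.5,"ax": 0,"ay": 0,"az": 0.167,"hand": 0},
  {"dx": 0.1,"dy": 0.5,"dz": 3.5,"ax": 0,"ay": 0,"az": 0.167,"hand": 0},
  {"dx": 0.1,"dy": 0.5,"dz": 3.5,"ax": 0,"ay": 0,"az": 0.167,"hand": 0},
  {"dx": 0.1,"dy": 0.5,"dz": 3.5,"ax": 0,"ay": 0,"az": 0.167,"hand": 0},
])

```text
clock: 2.5
eef_pos: [598.8, -236.5, 194.6]
tool_rot: [3.14, -0.002, 0.447]
force: [0.9, 0.7, 1.2]
width: 85.4
gripper_force: 0.0
```

Run:
```python
from h import *
from cell import get_image
s=show()
print(mv(s,(600,-240,40),down(25)))
d=get_image("wrist");cv2.imwrite("pics/w1.png",d["pixels"][...,::-1])
print(proj(d,[[600,-240,108],[539.5,-241,8],[539.5,-241,108]]).round())
```

```text
2.5 [ 598.8 -236.5  194.6] [ 1.799e+02 -1.000e-01  2.560e+01] q [-0.08  0.77  0.75  1.59 -0.59  1.02 -0.28] F [0.9 0.7 1.2] w 85.4 g 0.0
[-6.800e-02  3.500e-01  1.546e+01  1.000e-03 -2.000e-03  1.000e-02]
[[323. 246.]
 [290. 275.]
 [281. 332.]]
```

View pics/w1.png

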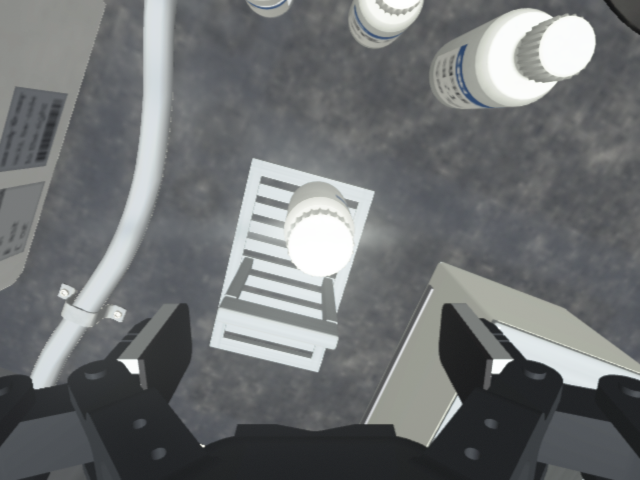

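The wrist view confirms the bottle: the cap is at (320,244) against a prediction of (323,246). The plate corners are (253,158), (374,190), (318,372) and (210,346), and the fingers clear the handle and the bath. I'm going down to grasp.

Emit:
send_rows([
  {"dx": 0,"dy": 0.3,"dz": 3,"ax": 0,"ay": 0,"az": 0,"hand": 0},
  {"dx": 0,"dy": 0.3,"dz": 6,"ax": 0,"ay": 0,"az": 0,"hand": 0},
  {"dx": 0,"dy": 0.3,"dz": 9,"ax": 0,"ay": 0,"az": 0,"hand": 0},
  {"dx": 0,"dy": 0.3,"dz": 12,"ax": 0,"ay": 0,"az": 0,"hand": 0},
  {"dx": 0,"dy": 0.3,"dz": 14,"ax": 0,"ay": 0,"az": 0,"hand": 0},
  {"dx": 0,"dy": 0.3,"dz": 15.3,"ax": 0,"ay": 0,"az": 0,"hand": 0},
  {"dx": 0,"dy": 0.3,"dz": 15.3,"ax": 0,"ay": 0,"az": 0,"hand": 0},
  {"dx": 0,"dy": 0.3,"dz": 15.3,"ax": 0,"ay": 0,"az": 0,"hand": 0.3},
  {"dx": 0,"dy": 0.3,"dz": 15.3,"ax": 0,"ay": 0,"az": 0,"hand": 0.6},
  {"dx": 0,"dy": 0.3,"dz": 15.3,"ax": 0,"ay": 0,"az": 0,"hand": 0.6},
])

```text
clock: 3.55
eef_pos: [600.4, -239.4, 41.3]
tool_rot: [3.14, -0.002, 0.444]
force: [-4.1, 4.1, 31.5]
width: 44.7
gripper_force: 58.5
```

Run:
```python
from h import *
from cell import get_image
s=show()
```

```text
3.55 [ 600.4 -239.4   41.3] [ 1.799e+02 -1.000e-01  2.540e+01] q [-0.01  0.95  0.61  1.67 -0.75  0.76 -0.16] F [-4.1  4.1 31.5] w 44.7 g 58.5
```

Emit:
send_rows([
  {"dx": 0,"dy": 0,"dz": -1,"ax": 0,"ay": 0,"az": 0,"hand": 0.6},
  {"dx": 0,"dy": 0,"dz": -2.5,"ax": 0,"ay": 0,"az": 0,"hand": 0.6},
  {"dx": 0,"dy": 0,"dz": -4,"ax": 0,"ay": 0,"az": 0,"hand": 0.6},
  {"dx": 0,"dy": 0,"dz": -4,"ax": 0,"ay": 0,"az": 0,"hand": 0.6},
  {"dx": 1.5,"dy": 0.2,"dz": -4,"ax": 0,"ay": 0,"az": 0,"hand": 0.6},
  {"dx": 3.5,"dy": 0.4,"dz": -4,"ax": 0,"ay": 0,"az": 0,"hand": 0.6},
  {"dx": 5.5,"dy": 0.6,"dz": -4,"ax": 0,"ay": 0,"az": 0,"hand": 0.6},
  {"dx": 7.0,"dy": 0.9,"dz": -4,"ax": 0,"ay": 0,"az": 0,"hand": 0.6},
  {"dx": 7.5,"dy": 0.9,"dz": -4,"ax": 0,"ay": 0,"az": 0,"hand": 0.6},
  {"dx": 7.5,"dy": 0.9,"dz": -4,"ax": 0,"ay": 0,"az": 0,"hand": 0.6},
])

```text
clock: 4.55
eef_pos: [671.2, -214.5, 79.5]
tool_rot: [-3.141, 0.0, 0.445]
force: [-0.6, -0.1, -0.4]
width: 44.1
gripper_force: 61.1
```

Run:
```python
from h import *
from cell import get_image
s=show()
for n in("scene","top"):
    d=get_image(n); p=proj(d,[np.r_[s["eef_pos"][:2],60]])[0].astype(int); print(n,p)
    cv2.imwrite(f"pics/{n}1.png",cv2.resize(d["pixels"][p[1]-55:p[1]+55,p[0]-70:p[0]+70,::-1],None,fx=2.8,fy=2.8,interpolation=2)) 
a=[cv2.imread(f"pics/{n}1.png") for n in("scene","top")];cv2.imwrite("pics/st1.png",np.hstack(a))
```

```text
4.55 [ 671.2 -214.5   79.5] [-180.     0.    25.5] q [-0.07  0.98  0.67  1.47 -0.69  0.93 -0.32] F [-0.6 -0.1 -0.4] w 44.1 g 61.1
scene [351 238]
top [328 200]
```

View pics/st1.png

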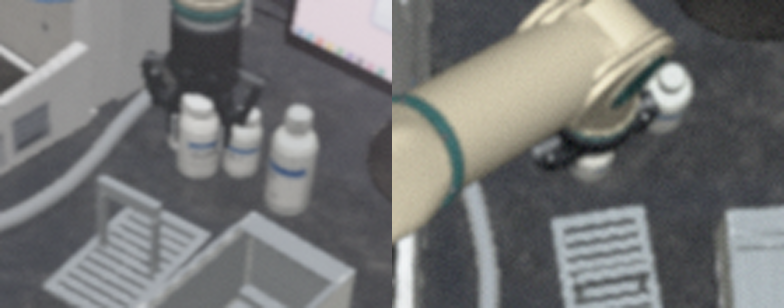

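The bottle is held upright between the fingers and clear of its neighbours, and the plate is empty. I'm lowering the bottle gently.

Emit:
send_rows([
  {"dx": 0,"dy": 0,"dz": 1.5,"ax": 0,"ay": 0,"az": 0,"hand": 0.6},
  {"dx": 0,"dy": 0,"dz": 3,"ax": 0,"ay": 0,"az": 0,"hand": 0.6},
  {"dx": 0,"dy": 0,"dz": 3.8,"ax": 0,"ay": 0,"az": 0,"hand": 0.6},
  {"dx": 0,"dy": 0,"dz": 4.2,"ax": 0,"ay": 0,"az": 0,"hand": 0.6},
  {"dx": 0,"dy": 0,"dz": 4.4,"ax": 0,"ay": 0,"az": 0,"hand": 0.6},
  {"dx": 0,"dy": 0,"dz": 4.5,"ax": 0,"ay": 0,"az": 0,"hand": 0.6},
  {"dx": 0,"dy": 0,"dz": 4.5,"ax": 0,"ay": 0,"az": 0,"hand": 0.6},
])

```text
clock: 5.35
eef_pos: [671.4, -215.2, 35.1]
tool_rot: [3.141, -0.0, 0.444]
force: [-0.2, 0.1, -0.4]
width: 43.9
gripper_force: 61.1
```

```bash
cat > path.py <<'E'
# 2D section: clearance of tilted plate (+handle) in bath for a tilt, x,z of plate origin
import numpy as np
from scipy.optimize import minimize
def pts(th,x,z):
    l=np.linspace(-85,85,171); P=np.r_[np.c_[l,0*l],np.c_[l,0*l+8],[[s*85,4] for s in(-1,1)]]
    h=np.linspace(8,108,51);P=np.r_[P,np.c_[0*h-5,h],np.c_[0*h+5,h]]
    c,s=np.cos(th),np.sin(th)   # th>0: -x end low
    return P@np.array([[c,s],[-s,c]])+[x,z]
def dist(P):
    def box(x0,x1,z0,z1):
        dx=np.maximum(x0-P[:,0],P[:,0]-x1);dz=np.maximum(z0-P[:,1],P[:,1]-z1)
        return np.where((dx<0)&(dz<0),np.maximum(dx,dz),np.hypot(np.maximum(dx,0),np.maximum(dz,0)))
    return min(box(*b).min() for b in[(-120,-90,0,116),(90,120,0,116),(-90,-70,110,116),(70,90,110,116),(-90,-76,0,20),(76,90,0,20),(-90,90,-9,5)])
if __name__=="__main__":
    # for each tilt 34deg and height, best x
    for thd,zs in((34,range(190,58,-8)),(30,range(110,44,-6)),(26,range(90,44,-6)),(20,range(76,30,-6)),(14,range(60,26,-4)),(8,range(46,20,-4)),(4,range(36,20,-4)),(0,(30,24,21))):
        th=np.radians(thd)
        for z in zs:
            xs=np.arange(-60,61,1.);d=np.array([dist(pts(th,x,z)) for x in xs]);i=d.argmax()
            ok=xs[d>1.5]
            print(thd,z,xs[i],d[i].round(1),(ok.min(),ok.max()) if len(ok) else "-")
E
python3 -c "
from h import *
show()"; python3 path.py
```

```text
5.35 [ 671.4 -215.2   35.1] [180.   -0.   25.4] q [-0.05  1.03  0.64  1.49 -0.73  0.87 -0.29] F [-0.2  0.1 -0.4] w 43.9 g 61.1
34 190 60.0 64.2 (np.float64(-60.0), np.float64(60.0))
34 182 60.0 60.3 (np.float64(-60.0), np.float64(60.0))
34 174 58.0 54.8 (np.float64(-60.0), np.float64(60.0))
34 166 54.0 49.9 (np.float64(-60.0), np.float64(60.0))
34 158 51.0 45.4 (np.float64(6.0), np.float64(60.0))
34 150 46.0 41.1 (np.float64(7.0), np.float64(60.0))
34 142 42.0 37.2 (np.float64(-5.0), np.float64(60.0))
34 134 35.0 34.5 (np.float64(-13.0), np.float64(60.0))
34 126 26.0 32.6 (np.float64(-13.0), np.float64(60.0))
34 118 17.0 31.3 (np.float64(-13.0), np.float64(60.0))
34 110 12.0 27.1 (np.float64(-13.0), np.float64(58.0))
34 102 8.0 23.1 (np.float64(-13.0), np.float64(46.0))
34 94 4.0 18.7 (np.float64(-13.0), np.float64(34.0))
34 86 0.0 14.3 (np.float64(-13.0), np.float64(22.0))
34 78 -5.0 10.1 (np.float64(-13.0), np.float64(10.0))
34 70 -3.0 3.0 (np.float64(-13.0), np.float64(-1.0))
34 62 -2.0 1.1 -
30 110 12.0 23.8 (np.float64(-10.0), np.float64(56.0))
30 104 8.0 20.4 (np.float64(-10.0)
[... 1308 characters left out ...]
4(6.0))
14 48 1.0 6.5 (np.float64(-4.0), np.float64(6.0))
14 44 -2.0 3.4 (np.float64(-4.0), np.float64(6.0))
14 40 7.0 0.5 -
14 36 7.0 -0.4 -
14 32 8.0 -0.5 -
14 28 8.0 -0.5 -
8 46 1.0 4.8 (np.float64(-3.0), np.float64(4.0))
8 42 1.0 4.8 (np.float64(-3.0), np.float64(4.0))
8 38 1.0 4.8 (np.float64(-3.0), np.float64(4.0))
8 34 -2.0 2.2 (np.float64(-3.0), np.float64(4.0))
8 30 7.0 -1.2 -
8 26 7.0 -1.7 -
8 22 7.0 -1.9 -
4 36 0.0 4.6 (np.float64(-3.0), np.float64(3.0))
4 32 0.0 4.6 (np.float64(-3.0), np.float64(3.0))
4 28 -2.0 2.1 (np.float64(-3.0), np.float64(3.0))
4 24 -6.0 -1.7 -
0 30 0.0 5.0 (np.float64(-3.0), np.float64(3.0))
0 24 -1.0 4.0 (np.float64(-3.0), np.float64(3.0))
0 21 -4.0 1.0 -
```

Emit:
send_rows([
  {"dx": 0,"dy": 0,"dz": 0.1,"ax": 0,"ay": 0,"az": 0,"hand": 0.6},
  {"dx": 0,"dy": 0,"dz": 0.2,"ax": 0,"ay": 0,"az": 0,"hand": 0.6},
  {"dx": 0,"dy": 0,"dz": 0.2,"ax": 0,"ay": 0,"az": 0,"hand": 0.6},
])

```text
clock: 5.65
eef_pos: [671.5, -215.2, 33.5]
tool_rot: [3.141, -0.001, 0.444]
force: [-0.4, 0.9, 3.4]
width: 44.1
gripper_force: 61.5
```

Emit:
send_rows([
  {"dx": 0,"dy": 0,"dz": 0,"ax": 0,"ay": 0,"az": 0,"hand": 0.4},
  {"dx": 0,"dy": 0,"dz": 0,"ax": 0,"ay": 0,"az": 0,"hand": 0.2},
  {"dx": 0,"dy": 0,"dz": 0,"ax": 0,"ay": 0,"az": 0,"hand": 0},
  {"dx": 0,"dy": 0,"dz": 0,"ax": 0,"ay": 0,"az": 0,"hand": 0},
  {"dx": 0,"dy": 0,"dz": 0,"ax": 0,"ay": 0,"az": 0,"hand": 0},
  {"dx": 0,"dy": 0,"dz": -3,"ax": 0,"ay": 0,"az": 0,"hand": 0},
  {"dx": 0,"dy": 0,"dz": -7,"ax": 0,"ay": 0,"az": 0,"hand": 0},
  {"dx": 0,"dy": 0,"dz": -12,"ax": 0,"ay": 0,"az": 0,"hand": 0},
  {"dx": 0,"dy": 0,"dz": -16,"ax": 0,"ay": 0,"az": 0,"hand": 0},
  {"dx": 0,"dy": 0,"dz": -20,"ax": 0,"ay": 0,"az": 0,"hand": 0},
])

```text
clock: 6.65
eef_pos: [671.0, -215.2, 234.8]
tool_rot: [3.141, -0.0, 0.444]
force: [0.7, 0.1, 0.3]
width: 85.7
gripper_force: 0.0
```

Run:
```python
from h import *
s=show()
# wrist picture 1 pose check of the plate corners: redo with pic pose unavailable -> plan the view pose
for p,a in(((520,-300,330),100.5),((539.5,-241,200),100.5)):print(p,mv(s,p,down(a)))
```

```text
6.65 [ 671.  -215.2  234.8] [180.   -0.   25.4] q [-0.1   0.82  0.77  1.35 -0.58  1.2  -0.41] F [0.7 0.1 0.3] w 85.7 g 0.0
(520, -300, 330) [-1.728e+01  1.185e+00 -9.523e+00  1.000e-03  0.000e+00 -1.311e+00]
(539.5, -241, 200) [-1.2991e+01 -3.3130e+00  3.4760e+00  1.0000e-03  0.0000e+00 -1.3110e+00]
```

Emit:
send_rows([
  {"dx": -17.5,"dy": 3.5,"dz": -9.5,"ax": 0,"ay": 0,"az": -1.311,"hand": 0},
  {"dx": -17.5,"dy": 3.5,"dz": -9.5,"ax": 0,"ay": 0,"az": -1.311,"hand": 0},
  {"dx": -17.5,"dy": 3.5,"dz": -9.5,"ax": 0,"ay": 0,"az": -1.311,"hand": 0},
  {"dx": -17.5,"dy": 3.5,"dz": -9.5,"ax": 0,"ay": 0,"az": -1.311,"hand": 0},
  {"dx": -17.5,"dy": 3.5,"dz": -9.5,"ax": 0,"ay": 0,"az": -1.311,"hand": 0},
  {"dx": -17.5,"dy": 3.5,"dz": -9.5,"ax": 0,"ay": 0,"az": -1.311,"hand": 0},
  {"dx": -17.5,"dy": 3.5,"dz": -9.5,"ax": 0,"ay": 0,"az": -1.311,"hand": 0},
  {"dx": -17.5,"dy": 3.5,"dz": -9.5,"ax": 0,"ay": 0,"az": -1.311,"hand": 0},
  {"dx": -17.5,"dy": 3.5,"dz": -9.5,"ax": 0,"ay": 0,"az": -1.311,"hand": 0},
  {"dx": -17.5,"dy": 3.5,"dz": -9.5,"ax": 0,"ay": 0,"az": -1.311,"hand": 0},
])

```text
clock: 7.65
eef_pos: [527.9, -322.0, 328.0]
tool_rot: [3.141, -0.0, 1.755]
force: [-0.0, 0.5, -0.2]
width: 85.7
gripper_force: 0.0
```

Run:
```python
from h import *
from cell import get_image
s=show()
d=get_image("wrist");np.savez("w2.npz",**d);cv2.imwrite("pics/w2.png",d["pixels"][...,::-1])
print((-d["R"].T@d["t"]).round())
```

```text
7.65 [ 527.9 -322.   328. ] [180.   -0.  100.5] q [ 0.22  0.53  0.48  1.49 -0.26  1.18  0.92] F [-0.   0.5 -0.2] w 85.7 g 0.0
[ 515. -255.  472.]
```

View pics/w2.png

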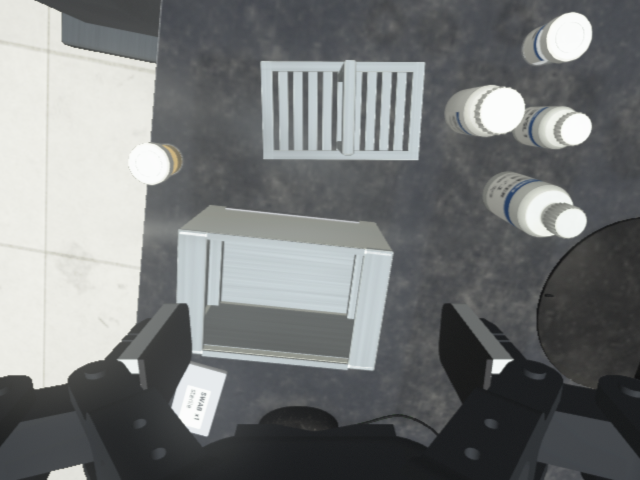

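The wrist view is sharp:
- Plate corners: (262,61), (425,62), (419,160), (263,159).
- Bar top: from (350,61) to (349,153).
- Bath rim corners: (179,231), (393,250), (376,370).
- Mouth lip edges: (207,236) to (203,353) and (362,249) to (350,365).

The bottle stands upright at right.

Run:
```python
from h import *
np.set_printoptions(precision=1,suppress=True)
d=dict(np.load("w2.npz"));g=cv2.cvtColor(d["pixels"],cv2.COLOR_RGB2GRAY)
def sub(p): return cv2.cornerSubPix(g,np.array(p,np.float32).reshape(-1,1,2),(4,4),(-1,-1),(3,30,.01)).reshape(-1,2)
def rep(n,p,z):
    q=sub(p);print(n,q.tolist());return cast(d,q,z)
P=rep("plate",[(262,61),(425,62),(419,160),(263,159)],8)
print(P.mean(0),np.linalg.norm(P-np.roll(P,-1,0),axis=1),[np.degrees(np.arctan2(*(b-a)[[1,0]])) for a,b in((P[0],P[1]),(P[3],P[2]),(P[3],P[0]),(P[2],P[1]))])
B=cast(d,[(344,60),(356,60),(354,154),(343,154)],108);print("bar",B.mean(0),np.linalg.norm(B-np.roll(B,-1,0),axis=1),np.degrees(np.arctan2(*(B[:2].mean(0)-B[2:].mean(0))[[1,0]])))
H=rep("bath",[(179,231),(393,250),(376,370)],116)
print("bath",((H[0]+H[2])/2),np.linalg.norm(H[1]-H[0]),np.linalg.norm(H[2]-H[1]),np.degrees(np.arctan2(*(H[1]-H[0])[[1,0]])),np.degrees(np.arctan2(*(H[1]-H[2])[[1,0]])))
M=cast(d,[(207,236),(362,249),(350,365),(203,353)],116);print("mouth",M.mean(0),np.linalg.norm(M-np.roll(M,-1,0),axis=1))
print("proj expected rim for (513,-419,3.4deg)",proj(d,[np.r_[np.array([513,-419])+Ro.from_euler('z',3.4,degrees=True).apply([x,y,0])[:2],116] for x,y in((-96,61),(96,61),(96,-61),(-96,-61),(-70,55),(70,55),(70,-55),(-70,-55))]))
```

```text
plate [[260.25848388671875, 60.637874603271484], [424.5216064453125, 61.619224548339844], [417.8728942871094, 159.60313415527344], [262.72467041015625, 158.57095336914062]]
[ 540.4 -237.7    8. ] [169.7  99.8 170.2  99.7] [np.float64(10.170593010017193), np.float64(10.124392313568896), np.float64(100.0532236219158), np.float64(100.31518445383347)]
bar [ 541.  -237.7  108. ] [ 9.7 74.8  9.4 74.8] 100.79280029385602
bath [[177.72824096679688, 230.31834411621094], [393.24615478515625, 252.0335235595703], [373.3460693359375, 369.8753967285156]]
bath [ 512.8 -418.6  116. ] 191.9245493234933 120.36453151299823 4.522549000023182 94.1419991381101
mouth [ 513.1 -418.2  116. ] [138.  117.4 141.8 116.7]
proj expected rim for (513,-419,3.4deg) [[178.9 228. ]
 [394.1 253.7]
 [372.3 372.6]
 [174.1 350.8]
 [208.1 238. ]
 [364.3 256.7]
 [346.7 364.3]
 [201.6 348.2]]
```

Run:
```python
from h import *
s=show()
for p,a in(((540.5,-237.7,170),100.2),((540.5,-237.7,81),100.2)):print(p,mv(s,p,down(a)))
```

```text
7.7 [ 527.9 -322.   327.9] [180.   -0.  100.4] q [ 0.22  0.53  0.48  1.49 -0.26  1.18  0.92] F [ 0.  -0.   0.3] w 85.6 g 0.0
(540.5, -237.7, 170) [ 8.0590e+00  2.7560e+00  1.5792e+01  0.0000e+00 -0.0000e+00  3.0000e-03]
(540.5, -237.7, 81) [ 8.0570e+00  2.7540e+00  2.4692e+01  0.0000e+00 -0.0000e+00  3.0000e-03]
```

Emit:
send_rows([
  {"dx": 2,"dy": 0.7,"dz": 4,"ax": 0,"ay": 0,"az": 0.003,"hand": 0},
  {"dx": 4,"dy": 1.4,"dz": 8,"ax": 0,"ay": 0,"az": 0.003,"hand": 0},
  {"dx": 6,"dy": 2.1,"dz": 11.5,"ax": 0,"ay": 0,"az": 0.003,"hand": 0},
  {"dx": 8.06,"dy": 2.76,"dz": 14.5,"ax": 0,"ay": 0,"az": 0.003,"hand": 0},
  {"dx": 8.06,"dy": 2.76,"dz": 16.5,"ax": 0,"ay": 0,"az": 0.003,"hand": 0},
  {"dx": 8.06,"dy": 2.76,"dz": 18.5,"ax": 0,"ay": 0,"az": 0.003,"hand": 0},
  {"dx": 8.06,"dy": 2.76,"dz": 21,"ax": 0,"ay": 0,"az": 0.003,"hand": 0},
  {"dx": 8.06,"dy": 2.76,"dz": 23.5,"ax": 0,"ay": 0,"az": 0.003,"hand": 0},
  {"dx": 8.06,"dy": 2.76,"dz": 24.6,"ax": 0,"ay": 0,"az": 0.003,"hand": 0},
  {"dx": 8.06,"dy": 2.76,"dz": 24.6,"ax": 0,"ay": 0,"az": 0.003,"hand": 0},
])

```text
clock: 8.7
eef_pos: [539.5, -237.2, 80.4]
tool_rot: [-3.139, -0.001, 1.75]
force: [0.9, -0.2, 0.5]
width: 85.1
gripper_force: 0.0
```

Run:
```python
from h import *
s=show()
for p,a in(((540.5,-237.7,81),100.2),):print(p,mv(s,p,down(a)))
```

```text
8.7 [ 539.5 -237.2   80.4] [-1.798e+02 -1.000e-01  1.003e+02] q [ 0.16  0.77  0.34  1.82 -0.41  0.63  0.92] F [ 0.9 -0.2  0.5] w 85.1 g 0.0
(540.5, -237.7, 81) [-0.071  0.085 -0.061 -0.003 -0.001  0.001]
```

Emit:
send_rows([
  {"dx": -0.05,"dy": 0.08,"dz": -0.1,"ax": 0,"ay": 0,"az": 0,"hand": 0.3},
  {"dx": -0.05,"dy": 0.08,"dz": -0.1,"ax": 0,"ay": 0,"az": 0,"hand": 0.6},
  {"dx": -0.05,"dy": 0.08,"dz": -0.1,"ax": 0,"ay": 0,"az": 0,"hand": 0.8},
  {"dx": -0.05,"dy": 0.08,"dz": -0.1,"ax": 0,"ay": 0,"az": 0,"hand": 1},
  {"dx": -0.05,"dy": 0.08,"dz": -0.1,"ax": 0,"ay": 0,"az": 0,"hand": 1},
  {"dx": -0.05,"dy": 0.08,"dz": -0.1,"ax": 0,"ay": 0,"az": 0,"hand": 1},
  {"dx": -0.05,"dy": 0.08,"dz": -0.1,"ax": 0,"ay": 0,"az": 0,"hand": 1},
  {"dx": -0.05,"dy": 0.08,"dz": -0.1,"ax": 0,"ay": 0,"az": 0,"hand": 1},
])

```text
clock: 9.5
eef_pos: [541.6, -238.0, 83.2]
tool_rot: [3.141, 0.0, 1.752]
force: [-0.2, -0.2, 5.2]
width: 8.8
gripper_force: 59.6
```

Run:
```python
from h import *
s=show()
```

```text
9.5 [ 541.6 -238.    83.2] [180.    0.  100.4] q [ 0.16  0.77  0.34  1.81 -0.41  0.63  0.92] F [-0.2 -0.2  5.2] w 8.8 g 59.6
```

Emit:
send_rows([
  {"dx": 0,"dy": 0,"dz": -1,"ax": 0,"ay": 0,"az": 0,"hand": 1},
  {"dx": 0,"dy": 0,"dz": -3,"ax": 0,"ay": 0,"az": 0,"hand": 1},
  {"dx": 0,"dy": 0,"dz": -6,"ax": 0,"ay": 0,"az": 0,"hand": 1},
  {"dx": 0,"dy": 0,"dz": -9,"ax": 0,"ay": 0,"az": 0,"hand": 1},
  {"dx": 0,"dy": 0,"dz": -12,"ax": 0,"ay": 0,"az": 0,"hand": 1},
  {"dx": 0,"dy": 0,"dz": -15,"ax": 0,"ay": 0,"az": 0,"hand": 1},
  {"dx": 0,"dy": 0,"dz": -18,"ax": 0,"ay": 0,"az": 0,"hand": 1},
  {"dx": 0,"dy": 0,"dz": -20,"ax": 0,"ay": 0,"az": 0,"hand": 1},
  {"dx": 0,"dy": 0,"dz": -21,"ax": 0,"ay": 0,"az": 0,"hand": 1},
  {"dx": 0,"dy": 0,"dz": -21,"ax": 0,"ay": 0,"az": 0,"hand": 1},
])

```text
clock: 10.5
eef_pos: [541.7, -238.0, 293.6]
tool_rot: [3.14, 0.001, 1.752]
force: [-0.5, -0.1, -3.1]
width: 8.8
gripper_force: 58.7
```

```bash
cat >> h.py <<'E'
BC=np.array([513.,-418.5,0]);BY=4.3
def target(th,x,z,h=83.2,y=0.):
    "TCP pose for the plate at tilt th deg (-x end low), origin x,y,z in bath frame; plate frame from tool: x=tool y, z=-tool z"
    Rb=Ro.from_euler("z",BY,degrees=True)
    Rp=Rb*Ro.from_euler("y",-th,degrees=True)   # +x end up
    Rt=Rp*Ro.from_matrix(np.array([[0,1,0],[1,0,0],[0,0,-1.]]))  # cols: tool x=plate y, tool y=plate x, tool z=-plate z
    return BC+Rb.apply([x,y,z])+Rp.apply([0,0,h]),Rt
E
python3 - <<'E'
from h import *
np.set_printoptions(precision=3,suppress=True)
s=show()
for a in((0,20,230),(34,20,230),(34,20,150)):print(a,target(*a)[0],mv(s,*target(*a)))
E
```

```text
10.5 [ 541.7 -238.   293.6] [179.9   0.  100.4] q [ 0.06  0.52  0.48  1.62 -0.26  1.07  0.8 ] F [-0.5 -0.1 -3.1] w 8.8 g 58.7
(0, 20, 230) [ 532.944 -417.     313.2  ] [-17.448  -4.076  -1.947   0.001   0.001   0.106]
(34, 20, 230) [ 486.55  -420.489  298.976] [-16.955  -8.704  -0.531  -0.591  -0.031   0.103]
(34, 20, 150) [ 486.55  -420.489  218.976] [-16.949  -8.715   7.469  -0.591  -0.031   0.103]
```

Emit:
send_rows([
  {"dx": -2.5,"dy": -1,"dz": -1,"ax": -0.02,"ay": 0,"az": 0.02,"hand": 1},
  {"dx": -5,"dy": -2,"dz": -1.9,"ax": -0.08,"ay": -0.005,"az": 0.04,"hand": 1},
  {"dx": -8,"dy": -3.2,"dz": -1.9,"ax": -0.16,"ay": -0.01,"az": 0.06,"hand": 1},
  {"dx": -11,"dy": -4.5,"dz": -1.7,"ax": -0.25,"ay": -0.015,"az": 0.08,"hand": 1},
  {"dx": -14,"dy": -6,"dz": -1.3,"ax": -0.35,"ay": -0.02,"az": 0.1,"hand": 1},
  {"dx": -16,"dy": -7.3,"dz": -0.9,"ax": -0.45,"ay": -0.025,"az": 0.103,"hand": 1},
  {"dx": -16.95,"dy": -8.3,"dz": -0.6,"ax": -0.54,"ay": -0.03,"az": 0.103,"hand": 1},
  {"dx": -16.95,"dy": -8.7,"dz": -0.5,"ax": -0.591,"ay": -0.031,"az": 0.103,"hand": 1},
  {"dx": -16.95,"dy": -8.7,"dz": -0.5,"ax": -0.591,"ay": -0.031,"az": 0.103,"hand": 1},
  {"dx": -16.95,"dy": -8.7,"dz": -0.5,"ax": -0.591,"ay": -0.031,"az": 0.103,"hand": 1},
])

```text
clock: 11.5
eef_pos: [485.9, -419.7, 296.4]
tool_rot: [2.553, -0.003, 1.646]
force: [-0.4, -0.2, -3.1]
width: 8.6
gripper_force: 58.8
```

Run:
```python
from h import *
from cell import get_image
np.set_printoptions(precision=3,suppress=True)
s=show()
for a in((34,20,230),(34,20,150)):print(a,target(*a)[0],mv(s,*target(*a)))
d=get_image("wrist");np.savez("w3.npz",**d);cv2.imwrite("pics/w3.png",d["pixels"][...,::-1])
# predicted plate corners from the nominal pose
Rp=Ro.from_euler("xyz",s["tool_rot"])*Ro.from_matrix(np.array([[0,1,0],[1,0,0],[0,0,-1.]])).inv()
print(proj(d,s["eef_pos"]+Rp.apply([[x,y,z-83.2] for x,y,z in((-85,50,8),(85,50,8),(-85,50,0),(85,50,0),(0,38,108),(0,-38,108))])).round())
```

```text
11.5 [ 485.9 -419.7  296.4] [146.3  -0.2  94.3] q [ 0.81  0.45  0.17  1.86 -0.93  0.74  1.7 ] F [-0.4 -0.2 -3.1] w 8.6 g 58.8
(34, 20, 230) [ 486.55  -420.489  298.976] [-0.083  0.189 -0.181 -0.004 -0.002 -0.002]
(34, 20, 150) [ 486.55  -420.489  218.976] [-0.105 -4.255  6.471 -0.004 -0.002 -0.002]
[[150. 160.]
 [478. 160.]
 [156. 159.]
 [473. 158.]
 [313. 230.]
 [314. 445.]]
```

View pics/w3.png

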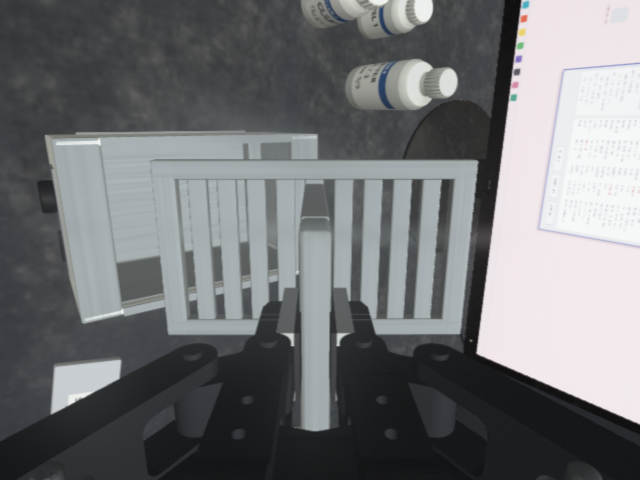

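The plate corners (152,160) and (477,160) match the nominal in-hand pose (150,160) and (478,160), so the grip is true. Next I'm working out the tilt-down path with the most clearance.

Run:
```python
from h import *; from path import *
from scipy.ndimage import maximum_filter
ths=np.arange(34,-1,-2);xs=np.arange(-16,17,1.);zs=np.arange(22,92,2.)
D=np.array([[[dist(pts(np.radians(t),x,z)) for z in zs] for x in xs] for t in ths])
V=[None]*len(ths);e=-1
V[-1]=np.where(np.arange(len(zs))==np.abs(zs-26).argmin(),D[-1],-9)
fp=(2*3+1,2*3+1)
for i in range(len(ths)-2,-1,-1): V[i]=np.minimum(D[i],maximum_filter(V[i+1],fp,mode="nearest"))
i,j=np.unravel_index(np.where((zs[None]>=78),V[0],-9).argmax(),V[0].shape)
for k in range(len(ths)):
    print(ths[k],xs[i],zs[j],D[k,i,j].round(1))
    if k+1<len(ths):
        W=np.full(V[k+1].shape,-99.);sl=np.s_[max(i-3,0):i+4,max(j-3,0):j+4]
        W[sl]=np.minimum(V[k+1][sl],99)+.02*D[k+1][sl];i,j=np.unravel_index(W.argmax(),W.shape)
s=show();np.set_printoptions(precision=2,suppress=True)
for a in((34,35,165),(34,35,145),(34,26,126),(34,14,112),(34,6,98),(34,1,88)):print(a,mv(s,*target(*a)))
```

```text
34 -10.0 78.0 5.1
32 -7.0 76.0 6.7
30 -8.0 70.0 4.4
28 -7.0 64.0 4.1
26 -5.0 62.0 4.1
24 -2.0 62.0 6.1
22 1.0 62.0 8.7
20 1.0 58.0 8.4
18 1.0 54.0 7.7
16 1.0 52.0 7.1
14 1.0 48.0 6.5
12 1.0 44.0 5.9
10 1.0 42.0 5.3
8 1.0 38.0 4.8
6 0.0 34.0 4.6
4 0.0 32.0 4.6
2 0.0 28.0 4.8
0 0.0 26.0 5.0
11.55 [ 487.1 -419.3  297.1] [ 1.462e+02 -1.000e-01  9.440e+01] q [ 0.8   0.44  0.17  1.86 -0.93  0.74  1.7 ] F [ 0.3  0.  -3.9] w 8.4 g 58.8
(34, 35, 165) [-0.12 -2.32  6.05 -0.   -0.    0.  ]
(34, 35, 145) [-0.13 -3.43  7.71 -0.   -0.    0.  ]
(34, 26, 126) [-0.13 -5.24  8.79 -0.   -0.    0.  ]
(34, 14, 112) [-0.13 -7.01  9.28 -0.   -0.    0.  ]
(34, 6, 98) [-0.13 -8.46 10.   -0.   -0.    0.  ]
(34, 1, 88) [-0.13 -9.43 10.55 -0.   -0.    0.  ]
```

Emit:
send_rows([
  {"dx": -0.1,"dy": -0.8,"dz": 2,"ax": 0,"ay": 0,"az": 0,"hand": 1},
  {"dx": -0.1,"dy": -1.6,"dz": 4,"ax": 0,"ay": 0,"az": 0,"hand": 1},
  {"dx": -0.1,"dy": -2.3,"dz": 6.0,"ax": 0,"ay": 0,"az": 0,"hand": 1},
  {"dx": -0.1,"dy": -3.4,"dz": 7.7,"ax": 0,"ay": 0,"az": 0,"hand": 1},
  {"dx": -0.1,"dy": -4.4,"dz": 8.3,"ax": 0,"ay": 0,"az": 0,"hand": 1},
  {"dx": -0.1,"dy": -5.2,"dz": 8.8,"ax": 0,"ay": 0,"az": 0,"hand": 1},
  {"dx": -0.1,"dy": -6.1,"dz": 9.05,"ax": 0,"ay": 0,"az": 0,"hand": 1},
  {"dx": -0.1,"dy": -7,"dz": 9.3,"ax": 0,"ay": 0,"az": 0,"hand": 1},
  {"dx": -0.1,"dy": -7.7,"dz": 9.65,"ax": 0,"ay": 0,"az": 0,"hand": 1},
  {"dx": -0.1,"dy": -8.5,"dz": 10,"ax": 0,"ay": 0,"az": 0,"hand": 1},
])

```text
clock: 12.55
eef_pos: [473.7, -421.7, 167.4]
tool_rot: [2.55, 0.001, 1.649]
force: [0.5, 0.3, -2.1]
width: 9.2
gripper_force: 58.9
```

Run:
```python
from h import *
from cell import get_image
s=show();np.set_printoptions(precision=3,suppress=True)
for a in((34,6,98),(34,1,88),(34,-5,81),(34,-8,78),(32,-7,75)):print(a,mv(s,*target(*a)))
d=get_image("wrist");cv2.imwrite("pics/w4.png",d["pixels"][...,::-1])
Rb=Ro.from_euler("z",BY,degrees=True)
print(proj(d,BC+Rb.apply([(x,y,116) for x in(-70,70,-96) for y in(55,-55)])).round())
```

```text
12.55 [ 473.7 -421.7  167.4] [1.461e+02 1.000e-01 9.450e+01] q [ 1.11  0.63 -0.23  1.99 -1.08  0.41  2.  ] F [ 0.5  0.3 -2.1] w 9.2 g 58.9
(34, 6, 98) [ 0.027 -0.117 -0.022 -0.002 -0.001  0.003]
(34, 1, 88) [ 0.03  -1.09   0.529 -0.002 -0.001  0.003]
(34, -5, 81) [ 0.032 -1.978  0.775 -0.002 -0.001  0.003]
(34, -8, 78) [ 0.033 -2.395  0.857 -0.002 -0.001  0.003]
(32, -7, 75) [ 0.032 -2.189  1.166  0.033 -0.001  0.003]
[[179. 157.]
 [199. 394.]
 [422. 147.]
 [410. 320.]
 [108. 159.]
 [140. 415.]]
```

View pics/w4.png

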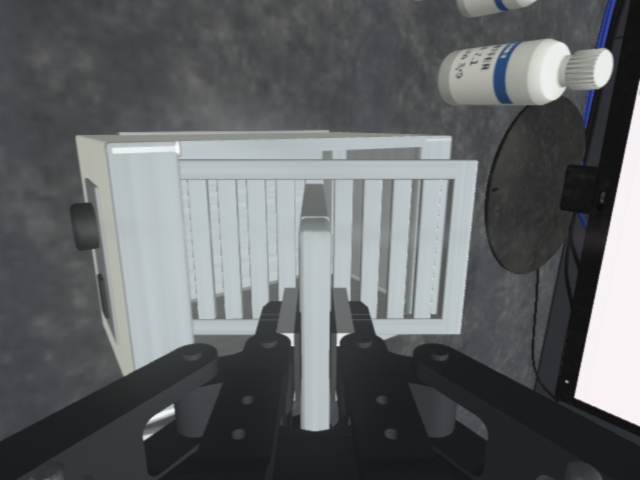

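The wrist view shows the low end under the near lip: the lip edge at (180,152) hides it, close to my predicted (179,157). The far lip edge is at (422,147), as predicted. I'm going on along the path.

Emit:
send_rows([
  {"dx": 0,"dy": -0.6,"dz": 0.25,"ax": 0,"ay": 0,"az": 0,"hand": 1},
  {"dx": 0,"dy": -1.1,"dz": 0.53,"ax": 0,"ay": 0,"az": 0,"hand": 1},
  {"dx": 0,"dy": -1.55,"dz": 0.65,"ax": 0,"ay": 0,"az": 0,"hand": 1},
  {"dx": 0,"dy": -2,"dz": 0.78,"ax": 0,"ay": 0,"az": 0,"hand": 1},
  {"dx": 0,"dy": -2.3,"dz": 0.83,"ax": 0,"ay": 0,"az": 0,"hand": 1},
  {"dx": 0,"dy": -2.25,"dz": 1,"ax": 0.015,"ay": 0,"az": 0,"hand": 1},
  {"dx": 0,"dy": -2.19,"dz": 1.17,"ax": 0.033,"ay": 0,"az": 0,"hand": 1},
  {"dx": 0,"dy": -2.19,"dz": 1.17,"ax": 0.033,"ay": 0,"az": 0,"hand": 1},
])

```text
clock: 13.4
eef_pos: [460.9, -422.9, 145.9]
tool_rot: [2.582, 0.0, 1.647]
force: [0.4, 0.9, -2.6]
width: 8.7
gripper_force: 58.8
```

Run:
```python
from h import *
s=show();np.set_printoptions(precision=3,suppress=True)
for a in((32,-7,75),(30,-8,70),(28,-7,65),(26,-5,63),(24,-2,62),(22,1,62)):print(a,mv(s,*target(*a)))
```

```text
13.4 [ 460.9 -422.9  145.9] [148.    0.   94.4] q [ 1.13  0.66 -0.27  2.   -1.04  0.36  1.98] F [ 0.4  0.9 -2.6] w 8.7 g 58.8
(32, -7, 75) [ 0.049  0.082  0.088  0.001 -0.001  0.001]
(30, -8, 70) [ 0.049  0.023  0.464  0.036 -0.001  0.001]
(28, -7, 65) [ 0.049  0.132  0.957  0.07  -0.     0.001]
(26, -5, 63) [ 0.048  0.485  1.258  0.105 -0.     0.001]
(24, -2, 62) [ 0.047  0.974  1.537  0.14  -0.     0.001]
(22, 1, 62) [ 0.046  1.516  1.742  0.175 -0.     0.001]
```

No contact so far; the force is only the plate's weight.

Emit:
send_rows([
  {"dx": 0.05,"dy": 0.06,"dz": 0.2,"ax": 0.01,"ay": 0,"az": 0,"hand": 1},
  {"dx": 0.05,"dy": 0.02,"dz": 0.46,"ax": 0.036,"ay": 0,"az": 0,"hand": 1},
  {"dx": 0.05,"dy": 0.08,"dz": 0.7,"ax": 0.053,"ay": 0,"az": 0,"hand": 1},
  {"dx": 0.05,"dy": 0.13,"dz": 0.96,"ax": 0.07,"ay": 0,"az": 0,"hand": 1},
  {"dx": 0.05,"dy": 0.3,"dz": 1.1,"ax": 0.088,"ay": 0,"az": 0,"hand": 1},
  {"dx": 0.05,"dy": 0.48,"dz": 1.26,"ax": 0.105,"ay": 0,"az": 0,"hand": 1},
  {"dx": 0.05,"dy": 0.72,"dz": 1.4,"ax": 0.122,"ay": 0,"az": 0,"hand": 1},
  {"dx": 0.05,"dy": 0.97,"dz": 1.54,"ax": 0.14,"ay": 0,"az": 0,"hand": 1},
  {"dx": 0.05,"dy": 1.52,"dz": 1.74,"ax": 0.175,"ay": 0,"az": 0,"hand": 1},
  {"dx": 0.05,"dy": 1.52,"dz": 1.74,"ax": 0.175,"ay": 0,"az": 0,"hand": 1},
])

```text
clock: 14.4
eef_pos: [484.6, -419.7, 139.3]
tool_rot: [2.757, -0.0, 1.65]
force: [0.0, 0.6, -3.0]
width: 8.5
gripper_force: 58.8
```

Run:
```python
from h import *
s=show();np.set_printoptions(precision=3,suppress=True)
for a in((22,1,62),(20,1,59),(18,1,55),(16,1,52),(14,1,48),(12,1,45),(10,1,42),(8,1,38),(6,0,35),(4,0,32)):print(a,mv(s,*target(*a)))
```

```text
14.4 [ 484.6 -419.7  139.3] [157.9  -0.   94.5] q [ 0.79  0.66  0.06  1.89 -0.8   0.49  1.61] F [ 0.   0.6 -3. ] w 8.5 g 58.8
(22, 1, 62) [-0.097 -0.174 -0.05   0.001 -0.002  0.004]
(20, 1, 59) [-0.098  0.004  0.234  0.036 -0.002  0.004]
(18, 1, 55) [-0.099  0.144  0.62   0.071 -0.001  0.004]
(16, 1, 52) [-0.101  0.32   0.924  0.106 -0.001  0.004]
(14, 1, 48) [-0.102  0.458  1.33   0.141 -0.001  0.004]
(12, 1, 45) [-0.103  0.632  1.654  0.176 -0.001  0.004]
(10, 1, 42) [-0.104  0.805  1.988  0.211 -0.001  0.004]
(8, 1, 38) [-0.105  0.937  2.424  0.245 -0.001  0.004]
(6, 0, 35) [-0.106  1.012  2.74   0.28  -0.001  0.004]
(4, 0, 32) [-0.107  1.177  3.103  0.315 -0.001  0.004]
```

Emit:
send_rows([
  {"dx": -0.1,"dy": -0.05,"dz": 0.2,"ax": 0.03,"ay": 0,"az": 0,"hand": 1},
  {"dx": -0.1,"dy": 0.1,"dz": 0.55,"ax": 0.065,"ay": 0,"az": 0,"hand": 1},
  {"dx": -0.1,"dy": 0.3,"dz": 0.9,"ax": 0.106,"ay": 0,"az": 0,"hand": 1},
  {"dx": -0.1,"dy": 0.45,"dz": 1.3,"ax": 0.141,"ay": 0,"az": 0,"hand": 1},
  {"dx": -0.1,"dy": 0.63,"dz": 1.65,"ax": 0.176,"ay": 0,"az": 0,"hand": 1},
  {"dx": -0.1,"dy": 0.8,"dz": 1.98,"ax": 0.211,"ay": 0,"az": 0,"hand": 1},
  {"dx": -0.1,"dy": 0.93,"dz": 2.4,"ax": 0.245,"ay": 0,"az": 0,"hand": 1},
  {"dx": -0.1,"dy": 1.0,"dz": 2.7,"ax": 0.28,"ay": 0,"az": 0,"hand": 1},
  {"dx": -0.1,"dy": 1.17,"dz": 3.0,"ax": 0.315,"ay": 0,"az": 0,"hand": 1},
  {"dx": -0.1,"dy": 1.17,"dz": 3.0,"ax": 0.315,"ay": 0,"az": 0,"hand": 1},
])

```text
clock: 15.4
eef_pos: [505.9, -418.6, 114.1]
tool_rot: [3.072, -0.003, 1.649]
force: [0.6, 0.9, -3.9]
width: 8.9
gripper_force: 58.8
```

Run:
```python
from h import *
s=show();np.set_printoptions(precision=3,suppress=True)
for a in((4,0,32),(2,0,29),(0,0,26),(0,0,22),(0,0,20)):print(a,mv(s,*target(*a)))
```

```text
15.4 [ 505.9 -418.6  114.1] [176.   -0.2  94.5] q [ 0.43  0.79  0.42  1.66 -0.51  0.76  1.18] F [ 0.6  0.9 -3.9] w 8.9 g 58.8
(4, 0, 32) [-0.049  0.138 -0.075 -0.    -0.003  0.003]
(2, 0, 29) [-0.05   0.408  0.229  0.035 -0.003  0.003]
(0, 0, 26) [-0.052  0.677  0.543  0.07  -0.003  0.003]
(0, 0, 22) [-0.053  0.649  0.942  0.07  -0.003  0.003]
(0, 0, 20) [-0.054  0.635  1.142  0.07  -0.003  0.003]
```

Emit:
send_rows([
  {"dx": -0.05,"dy": 0.25,"dz": 0.1,"ax": 0.015,"ay": -0.003,"az": 0.003,"hand": 1},
  {"dx": -0.05,"dy": 0.4,"dz": 0.23,"ax": 0.035,"ay": -0.003,"az": 0.003,"hand": 1},
  {"dx": -0.05,"dy": 0.65,"dz": 0.54,"ax": 0.07,"ay": -0.003,"az": 0.003,"hand": 1},
  {"dx": -0.05,"dy": 0.65,"dz": 0.74,"ax": 0.07,"ay": -0.003,"az": 0.003,"hand": 1},
  {"dx": -0.05,"dy": 0.65,"dz": 0.9,"ax": 0.07,"ay": -0.003,"az": 0.003,"hand": 1},
  {"dx": -0.05,"dy": 0.65,"dz": 1.0,"ax": 0.07,"ay": -0.003,"az": 0.003,"hand": 1},
  {"dx": -0.05,"dy": 0.65,"dz": 1.0,"ax": 0.07,"ay": -0.003,"az": 0.003,"hand": 1},
])

```text
clock: 16.1
eef_pos: [510.6, -420.6, 105.7]
tool_rot: [-3.14, 0.002, 1.642]
force: [-0.6, 0.3, -2.9]
width: 8.5
gripper_force: 58.8
```

Run:
```python
from h import *
s=show();np.set_printoptions(precision=3,suppress=True)
for a in((0,0,22),(0,0,20)):print(a,mv(s,*target(*a)))
```

```text
16.1 [ 510.6 -420.6  105.7] [-1.799e+02  1.000e-01  9.410e+01] q [ 0.38  0.84  0.46  1.6  -0.47  0.82  1.11] F [-0.6  0.3 -2.9] w 8.5 g 58.8
(0, 0, 22) [ 0.19   0.256  0.054 -0.002  0.002 -0.004]
(0, 0, 20) [ 0.19   0.257  0.254 -0.002  0.002 -0.004]
```

Emit:
send_rows([
  {"dx": 0.15,"dy": 0.2,"dz": 0,"ax": -0.002,"ay": 0.002,"az": -0.004,"hand": 1},
  {"dx": 0.15,"dy": 0.2,"dz": 0.1,"ax": -0.002,"ay": 0.002,"az": -0.004,"hand": 1},
  {"dx": 0.15,"dy": 0.2,"dz": 0.2,"ax": -0.002,"ay": 0.002,"az": -0.004,"hand": 1},
  {"dx": 0.15,"dy": 0.2,"dz": 0.25,"ax": -0.002,"ay": 0.002,"az": -0.004,"hand": 1},
  {"dx": 0.15,"dy": 0.2,"dz": 0.25,"ax": -0.002,"ay": 0.002,"az": -0.004,"hand": 1},
  {"dx": 0.15,"dy": 0.2,"dz": 0.25,"ax": -0.002,"ay": 0.002,"az": -0.004,"hand": 1},
])

```text
clock: 16.7
eef_pos: [513.1, -418.7, 103.3]
tool_rot: [3.141, 0.0, 1.647]
force: [0.3, 0.2, -2.3]
width: 9.1
gripper_force: 58.9
```

Run:
```python
from h import *
s=show();np.set_printoptions(precision=3,suppress=True)
for a in((0,0,20),(0,0,18)):print(a,mv(s,*target(*a)))
```

```text
16.7 [ 513.1 -418.7  103.3] [180.    0.   94.3] q [ 0.38  0.84  0.46  1.6  -0.47  0.82  1.11] F [ 0.3  0.2 -2.3] w 9.1 g 58.9
(0, 0, 20) [ 0.019 -0.014  0.011  0.     0.     0.001]
(0, 0, 18) [ 0.019 -0.014  0.211  0.     0.     0.001]
```

Emit:
send_rows([
  {"dx": 0,"dy": 0,"dz": 0.1,"ax": 0,"ay": 0,"az": 0,"hand": 1},
  {"dx": 0,"dy": 0,"dz": 0.15,"ax": 0,"ay": 0,"az": 0,"hand": 1},
  {"dx": 0,"dy": 0,"dz": 0.15,"ax": 0,"ay": 0,"az": 0,"hand": 1},
])

```text
clock: 17.0
eef_pos: [513.2, -418.7, 103.3]
tool_rot: [3.14, 0.0, 1.647]
force: [-1.7, 2.4, 7.4]
width: 8.7
gripper_force: 60.4
```

The plate is seated: +7 N upward and no more travel. I'm opening part way and withdrawing straight up.

Emit:
send_rows([
  {"dx": 0,"dy": 0,"dz": 0.05,"ax": 0,"ay": 0,"az": 0,"hand": 0.85},
  {"dx": 0,"dy": 0,"dz": 0.05,"ax": 0,"ay": 0,"az": 0,"hand": 0.6},
  {"dx": 0,"dy": 0,"dz": 0,"ax": 0,"ay": 0,"az": 0,"hand": 0.5},
  {"dx": 0,"dy": 0,"dz": 0,"ax": 0,"ay": 0,"az": 0,"hand": 0.5},
  {"dx": 0,"dy": 0,"dz": -1,"ax": 0,"ay": 0,"az": 0,"hand": 0.5},
  {"dx": 0,"dy": 0,"dz": -3,"ax": 0,"ay": 0,"az": 0,"hand": 0.5},
  {"dx": 0,"dy": 0,"dz": -7,"ax": 0,"ay": 0,"az": 0,"hand": 0.5},
  {"dx": 0,"dy": 0,"dz": -12,"ax": 0,"ay": 0,"az": 0,"hand": 0.5},
  {"dx": 0,"dy": 0,"dz": -16,"ax": 0,"ay": 0,"az": 0,"hand": 0.5},
  {"dx": 0,"dy": 0,"dz": -20,"ax": 0,"ay": 0,"az": 0,"hand": 0.5},
])

```text
clock: 18.0
eef_pos: [512.9, -418.8, 304.7]
tool_rot: [3.14, 0.002, 1.646]
force: [-0.6, -1.2, 0.8]
width: 42.3
gripper_force: 0.0
```

Run:
```python
from h import *
from cell import get_image
s=show()
d=get_image("wrist");np.savez("w5.npz",**d);cv2.imwrite("pics/w5.png",d["pixels"][...,::-1])
Rb=Ro.from_euler("z",BY,degrees=True)
print(proj(d,BC+Rb.apply([(0,38,128),(0,-38,128),(-70,50,28),(70,50,28),(-85,50,28),(85,50,28)])).round())
```

```text
18.0 [ 512.9 -418.8  304.7] [1.799e+02 1.000e-01 9.430e+01] q [ 0.33  0.64  0.57  1.39 -0.35  1.21  1.01] F [-0.6 -1.2  0.8] w 42.3 g 0.0
[[315. 164.]
 [315. 259.]
 [244. 142.]
 [386. 142.]
 [229. 142.]
 [402. 142.]]
```

View pics/w5.png

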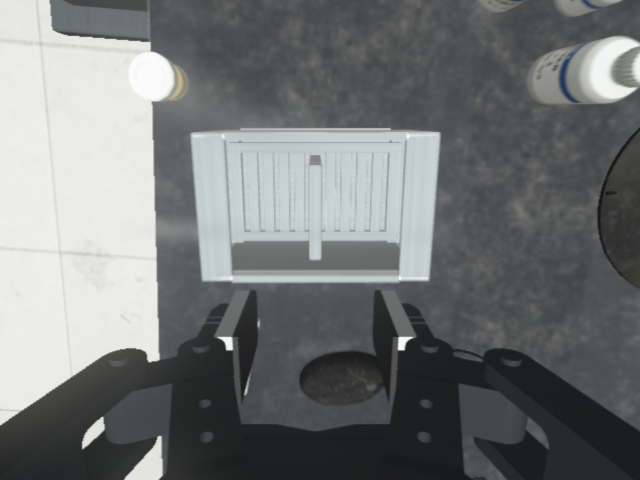

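The bar lies at (315,164) to (315,259), exactly where a flat, seated plate should show it. Both ends are under the lips, and the bottle was seen standing upright earlier.

```bash
python3 -c "
from cell import *
print(finish_job())"
```

```text
the job is handed in; nothing more can be done
None
```

I handed in the job at about 18 s: the bottle stands upright on the worktop clear of the bath, the plate lies flat on both ledges under the lips, both are released, and no verdict came back.

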